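Swing a board carrier round its pivot pin to the green stop

TASK

Push the black board carrier sideways so that it swings round the steel pivot pin until its long side rests against the green stop post. Keep it lying flat with its notch on the pin all the while, and leave the white spool of solder where it stands.

Things in the scene. Friction and masses are not known exactly. Their poses are not given: they have to be found in the camera images.
- carrier: Flat black carrier with a green circuit board in it, 197 x 80 x 16 mm high, about 0.25 kg, loose on the swing plate. Origin: seat of the open U-notch (15 mm wide) in its near end, round the pin, at the underside (8 mm above the bench). +x runs along its middle line from the notch to the far end (x = +180 mm); the straight long sides lie at y = -40 and +40 mm.
- swing_plate: Fixed pale aluminium plate 250 x 320 mm, 8 mm thick, on the bench. Origin: on the axis of the upright dark steel pivot pin (12 mm across, top 32 mm above the bench), at the plate's underside. +x runs from the pin over the plate away from the robot; the plate spans x = -50 to +200, y = -160 to +160 mm. The carrier starts within about 12 degrees of this +x.
- green_stop: Fixed green round post, 16 mm across, 26 mm high, on the plate. Origin: centre of its foot. It stands 85 mm from the pin along the plate's x and 121 mm to its left (+y) or right (-y); a like red post stands mirrored on the other side. The carrier touches it when the post's centre is 48 mm from the carrier's middle line (about 36 degrees from the plate's x towards that side).
- solder_spool: Loose spool of white solder wire, black flanges with a yellowish top, 56 mm across, 42 mm high, standing upright on the bench just to the right (-y) of the swing plate. Origin: centre of its underside.

How it is judged (in metres and radians):
At the end, for the whole second after the job is handed in: The carrier lies flat and still on the plate, its notch seated on the pin (seat within 12 mm of the pin's axis), its long side against the green post (gap under 15 mm) (y of green_stop in the frame of carrier between -0.063 and 0.063 m and x of green_stop in the frame of carrier above 0.1 m and horizontal distance between carrier and swing_plate below 0.012 m and angle between carrier's own z axis and vertical below 0.1 rad and height (world z) of carrier below 0.014 m and linear speed of carrier below 0.02 m/s); the robot touches nothing.
It fails at once if the carrier's notch came off the pivot pin (more than 20 mm) (horizontal distance between carrier and swing_plate above 0.02 m).
It fails at once if the carrier was lifted or tipped off the plate (height (world z) of carrier above 0.022 m or angle between carrier's own z axis and vertical above 0.2 rad).
It fails at once if the spool of solder was moved (more than 20 mm) (distance of solder_spool from where it was at the start of the episode above 0.02 m).
It also fails if it takes over 34 s, if anything falls off the work surface, if the arm or the gripper's body presses on something with over 40 N, if the wrist force passes 120 N, or if a joint passes its speed limit or range.

ROBOT

A 6-joint arm with a two-finger parallel gripper is mounted at the origin on a cart in front of the work surface, level with it; the furniture and walls round the work are solid. World frame = base frame: x ahead of the robot, y to its left, z up, the work surface at z = 0. Lengths are in mm, angles in rad, forces in N, time in s.
With the tool pointing down it reaches from about 350 to 975 mm from the base axis. Payload 7.1 kg.
Tool frame: the origin (TCP) lies midway between the tips of the shut fingers; the grasp point (between the pads) lies ctrl.grip_point_offset behind it (ctrl.grip_point_offset is the distance from the TCP to the grasp point, in mm); z points along the fingers, y is the line along which they close (so a half turn about z gives the same grasp; the last joint's range is limited). The gripper opens to 88 mm and grips with 3 to 60 N. Pads are 20 mm wide; open, the fingers measure 115 mm over their backs; the gripper's body (75 mm by 178 mm) begins 61 mm behind the grasp point.
Start: joints at [1.249, 0.423, 1.63, -0, 1.089, -0.019], TCP at [186.339, 596.559, 200.075] pointing down, gripper open.
Joint ranges: [-3, 3], [-0.9, 2.11], [0.09, 2.58], [-1.31, 4.45], [0.11, 2.69], [-2.54, 2.54]. Speed limits (rad/s): [2.39, 2.39, 3.01, 3.14, 3.14, 3.14].

INTERFACE

Orientations are given as a rotation vector (axis times angle).
In Python, from workcell import ctrl gives the robot as it stands.
- The arm moves only by the tool apply_moves, never from a script. Its argument "targets" is a list of rows, each an object of numbers: "tx", "ty", "tz": the shift along the world's x, y, z in m; "spin": the turn about the world's z in degrees. In form: [{"tx": .., "ty": .., "tz": .., "spin": ..}, ...]. A call has exactly 8 rows; each row is the pose to reach, as a shift and turn from the pose commanded when the call began; what a row does not reach only later rows make up. A row lasts 1/10 s, in which the tool goes at most 50 mm and 8.59 degrees, less where a joint would pass 70% of its speed; a pose out of reach is approached as far as the arm can. A call with a gripper value outside its range is refused whole. "gripper" is the closure, from -1 (fully open) to 1 (shut), set as the call begins (left out, the last holds). The fingers move at their own pace and stop on an object; the grip force is fixed at half the most. Time passes only in rows, so rows that repeat a pose let the fingers close, or fill a call up. It gives the time, the measured TCP pose, the force, the opening and the grip force at its end, in the units of the state.
- ctrl.get_obs(): the state, without advancing time (a new reading comes with each control period).
- ctrl.get_image(name): name is "side" or "top"; returns the picture (420x560x3 uint8, red, green, blue); there is no depth.
- ctrl.get_calibration(name): a dict with "fov_y" (degrees; the focal length in pixels is half the picture's height over the tangent of half this angle, whatever the lens; pixels are square), "cx", "cy" (the principal point, pixels), "dist" ([k1, k2, p1, p2, k3] as OpenCV has them; the pictures are not rectified), "rvec" (rotation vector, rad) and "tvec" (3), from world to camera coordinates, as OpenCV has them. Camera axes: x right, y down, z forward; pixel columns grow to the right and rows downward; lengths in mm; the calibration is good to about 2 mm. A picture is of the moment at which its call begins. get_calibration takes no time and is no camera call.
- ctrl.close_job(): hands the job in; it is judged then, once.
Trained networks look in the newest picture that a camera, given by its name, has taken for a name from the list of things; names that differ only in an ending like _2 or _b are one class to them, and where a whole thing is asked for, a point or a joint stands for the part that bears it (a point fixed in the world has none). Each returns a list of dicts, best first, with "score" (0 to 1); they miss things now and then, are a little off and sometimes report something else, mostly with a low value. They report only what shows in the picture. A call takes as long as a camera call.
- ctrl.outline_of(name, camera): "pixels" (420x560 bool, what is visible of it) and "box" ([left, top, right, bottom] in pixels, round what is visible of it).
- ctrl.pinpoint(name, camera): "uv" ([column, row] in pixels: a listed point, or the origin of a listed thing).
The state is a dict: "t": time; "qpos": joint angles; "qvel": joint speeds; "joint_torque": joint torques, N m; "ee_pos": TCP position; "orientation": TCP orientation; "ft_force": force on the tool from outside, world axes, zero at the start; "moment": the same for the moment, N m; "width": finger opening in mm; "grasp_force": force on a finger pad.
Only numpy, scipy, OpenCV 4.12 (cv2) and the standard library are available. Lean on these libraries where they do the work, as an engineer would, in place of code of your own. Each camera call takes 0.05 s, during which the arm holds its last target. There are 200 camera calls.

## Working session

There is one attempt and no reset: what is moved stays moved. The work goes in short steps, Python scripts to look and compute and a tool call to move; the robot and the scene stay as the last step left them, time stands still between calls to the robot, and variables do not carry over. Pictures are saved under pics/ and viewed, at most 10 in all, crops included, and the job is handed in when it is done.

Besides the shell and the picture viewer there is one more tool, called after ">>>" in YAML: its name, and indented under it one key for each argument. apply_moves: Moves the arm, as the interface text tells. Its arguments: {"type":"object","properties":{"targets":{"type":"array"},"gripper":{"type":"number"}},"required":["targets"]}

```bash
mkdir -p pics; cat > h.py <<'E'
import numpy as np, cv2
from workcell import ctrl
def cam(n):
    c=ctrl.get_calibration(n); f=210/np.tan(np.radians(c["fov_y"])/2)
    K=np.array([[f,0,c["cx"]],[0,f,c["cy"]],[0,0,1.]])
    return K,np.array(c["dist"],float),np.array(c["rvec"],float),np.array(c["tvec"],float).reshape(3)
def lift(n,uv,z):
    K,d,r,t=cam(n); R=cv2.Rodrigues(r)[0]
    p=cv2.undistortPoints(np.array(uv,float).reshape(-1,1,2),K,d).reshape(-1,2)
    v=np.c_[p,np.ones(len(p))]@R; o=-R.T@t
    return o+v*((z-o[2])/v[:,2])[:,None]
def proj(n,P):
    K,d,r,t=cam(n); return cv2.projectPoints(np.array(P,float).reshape(-1,1,3),r,t,K,d)[0].reshape(-1,2)
def snap(n,f):
    im=ctrl.get_image(n); cv2.imwrite(f"pics/{f}.png",im[:,:,::-1]); return im
E
python3 - <<'E'
from h import *
np.set_printoptions(precision=1,suppress=True)
a=snap("top","t0");b=snap("side","s0")
cv2.imwrite("pics/both0.png",cv2.resize(np.vstack([a,b])[:,:,::-1],None,fx=.71,fy=.71))
zs={"carrier":8,"swing_plate":0,"green_stop":8,"solder_spool":0}
for c in("top","side"):
    for k,z in zs.items():
        for d in ctrl.pinpoint(k,c)[:2]: print(c,k,round(d["score"],2),np.array(d["uv"]),lift(c,d["uv"],z)[0])
        for d in ctrl.outline_of(k,c)[:1]:
            m=d["pixels"].astype(np.uint8); r=cv2.minAreaRect(cv2.findNonZero(m)); print("  outline",round(d["score"],2),d["box"],lift(c,cv2.boxPoints(r),{"carrier":24,"green_stop":20}.get(k,8))[:,:2].tolist())
print(ctrl.grip_point_offset, ctrl.get_obs())
E
```

```text
top carrier 0.8 [267.5 246.3] [ 445.8 -128.     8. ]
top carrier 0.7 [318.7 208. ] [ 541.1 -250.6    8. ]
  outline 0.71 [249.7, 172.6, 292.2, 250.0] [[432.3313038407785, -94.12661660843901], [630.3427641152779, -103.44565107719512], [626.3265052793063, -184.23817032471493], [428.3352893343393, -174.01756147252993]]
top swing_plate 0.85 [268.5 246.5] [ 445.1 -130.3    0. ]
  outline 0.92 [201.5, 166.1, 336.9, 268.2] [[641.8754176521527, 32.399298698859354], [653.7980331855372, -288.5680093303475], [402.02992827650115, -295.7344236446419], [390.6896235959262, 20.915724162654982]]
top green_stop 0.48 [320.9 210.5] [ 535.2 -256.     8. ]
top solder_spool 0.6 [364.2 210.7] [ 537.4 -363.9    0. ]
  outline 0.68 [352.0, 195.4, 381.2, 222.4] [[569.8215685878735, -334.26643114134004], [571.2306594640498, -398.4472744454838], [514.8337211523963, -398.7827972502112], [513.5750596837844, -334.8051597546651]]
side carrier 0.56 [219.7 234.4] [ 442.3 -121.8    8. ]
  outline 0.84 [206.1, 220.9, 313.3, 250.3] [[430.4541302852713, -196.88772265068997], [414.84084876866143, -95.17607944667384], [627.9701146012485, -104.41048538204825], [623.561217831538, -203.57560018017443]]
side swing_plate 0.71 [218.  240.3] [ 439.7 -131.3    0. ]
  outline 0.58 [179.6, 199.3, 319.6, 296.2] [[330.4090186572235, 19.146709681905236], [650.4188771246435, 36.151578605374084], [639.7107345789101, -295.71085124216006], [406.7903399284883, -307.95001748635684]]
18.700000000000003 {'t': 0.9, 'qpos': array([ 1.2,  0.4,  1.6,  0. ,  1.1, -0. ]), 'qvel': array([-0.,  0.,  0., -0.,  0.,  0.]), 'joint_torque': array([  0. , -54.5, -27.4,   0.1,   0. ,   0. ]), 'ee_pos': array([186.3, 596.6, 200.1]), 'orientation': array([-0.5, -3.1, -0. ]), 'ft_force': array([ 0. , -0.2,  0.1]), 'moment': array([-0., -0., -0.]), 'grasp_force': 0.0, 'width': 87.92315077039689}
```

View pics/both0.png

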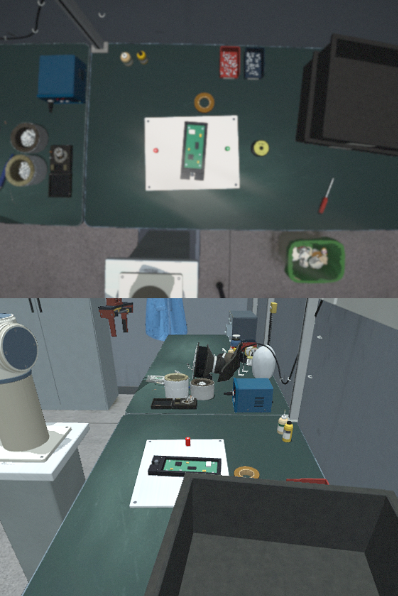

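The top view (the upper half) shows the carrier on the plate at about (271, 211) in full-resolution pixels. The pin is at (268, 246), the green post right of it (-y) at (321, 210), and the spool off the plate at (367, 208). The plate's yaw is about +2°, the pin is near (446, -132) mm and the carrier points along about -2.7°. The post should be at about (535, -250), which agrees with the detection.

The push is therefore from the left side, with shut fingers, opposite the post at carrier x of about 140 mm. First I move over to a point above the plate's left side.

>>> apply_moves:
  targets:
    - {"tx": 0.025,"ty": -0.042,"tz": 0,"spin": 2}
    - {"tx": 0.05,"ty": -0.084,"tz": 0,"spin": 4}
    - {"tx": 0.075,"ty": -0.126,"tz": 0,"spin": 6}
    - {"tx": 0.1,"ty": -0.168,"tz": 0,"spin": 8}
    - {"tx": 0.125,"ty": -0.21,"tz": 0,"spin": 10}
    - {"tx": 0.15,"ty": -0.252,"tz": 0,"spin": 12}
    - {"tx": 0.175,"ty": -0.294,"tz": 0,"spin": 14}
    - {"tx": 0.2,"ty": -0.336,"tz": 0,"spin": 15}
  gripper: 1

```text
t: 1.7
ee_pos: [387.1, 258.9, 200.4]
orientation: [0.062, 3.14, 0.001]
ft_force: [0.9, 0.2, -0.9]
width: 27.0
grasp_force: 0.0
```

>>> apply_moves:
  targets:
    - {"tx": 0.025,"ty": -0.042,"tz": 0,"spin": 0}
    - {"tx": 0.05,"ty": -0.084,"tz": 0,"spin": 0}
    - {"tx": 0.075,"ty": -0.126,"tz": 0,"spin": 0}
    - {"tx": 0.1,"ty": -0.168,"tz": 0,"spin": 0}
    - {"tx": 0.125,"ty": -0.21,"tz": 0,"spin": 0}
    - {"tx": 0.15,"ty": -0.252,"tz": -0.02,"spin": 0}
    - {"tx": 0.175,"ty": -0.294,"tz": -0.04,"spin": 0}
    - {"tx": 0.2,"ty": -0.32,"tz": -0.06,"spin": 0}

```text
t: 2.5
ee_pos: [587.3, -62.0, 140.0]
orientation: [0.066, 3.14, -0.0]
ft_force: [0.4, 1.0, 0.4]
width: 0.1
grasp_force: 0.0
```

```bash
python3 - <<'E'
from h import *
o=ctrl.get_obs(); R=cv2.Rodrigues(o["orientation"])[0]
print(o["t"],o["ee_pos"],o["width"],np.degrees(np.arctan2(R[1,1],R[0,1])),o["qpos"])
pin=np.array([446,-132.]);
for c in("top","side"):
  im=ctrl.get_image(c)
  for a,col in((-2.7,(255,0,0)),(-34,(0,255,255))):
    t=np.radians(a);Rz=np.array([[np.cos(t),-np.sin(t)],[np.sin(t),np.cos(t)]])
    q=np.array([[-17,-40],[180,-40],[180,40],[-17,40]])@Rz.T+pin
    cv2.polylines(im,[proj(c,np.c_[q,[24]*4]).astype(int)],True,col,1)
  P=proj(c,[[446,-132,32],[535,-250,34]]).astype(int)
  for p in P: cv2.circle(im,tuple(map(int,p)),2,(255,0,255),-1)
  im=im[140:300,170:400] if c=="top" else im[170:330,140:370]
  cv2.imwrite(f"pics/o_{c}.png",cv2.resize(im[:,:,::-1],None,fx=2.5,fy=2.5))
a=cv2.imread("pics/o_top.png");b=cv2.imread("pics/o_side.png")
cv2.imwrite("pics/o.png",cv2.resize(np.vstack([a,b]),None,fx=.74,fy=.74))
E
```

```text
2.5 [587.29336882 -61.99021107 140.00095117] 0.06365008628877848 87.577283969156 [-1.25235349e-01  4.47086293e-01  1.75258453e+00 -1.74872672e-04
  9.40595546e-01 -1.65364451e+00]
```

View pics/o.png

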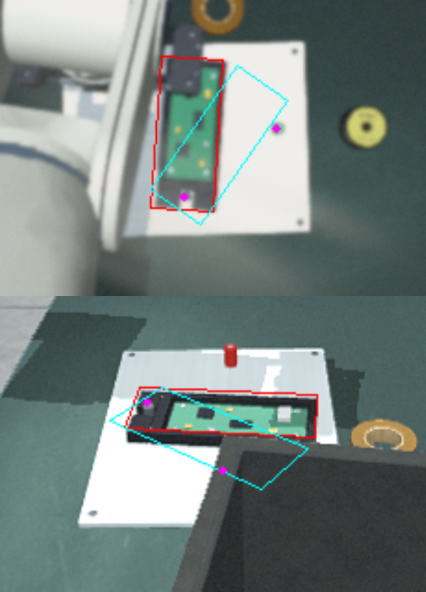

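The overlay fits the carrier, pin and green post in both views to within a few mm. The fingers, at (587, -62), will clear the carrier's left side (y about -98) by roughly 20 mm. I lower to z = 13 mm, which is 5 mm above the plate and well inside the carrier's 8–24 mm height.

>>> apply_moves:
  targets:
    - {"tx": 0,"ty": 0,"tz": -0.03,"spin": 0}
    - {"tx": 0,"ty": 0,"tz": -0.06,"spin": 0}
    - {"tx": 0,"ty": 0,"tz": -0.09,"spin": 0}
    - {"tx": 0,"ty": 0,"tz": -0.11,"spin": 0}
    - {"tx": 0,"ty": 0,"tz": -0.12,"spin": 0}
    - {"tx": 0,"ty": 0,"tz": -0.127,"spin": 0}
    - {"tx": 0,"ty": 0,"tz": -0.127,"spin": 0}
    - {"tx": 0,"ty": 0,"tz": -0.127,"spin": 0}

```text
t: 3.4
ee_pos: [587.1, -59.4, 14.0]
orientation: [0.064, 3.139, -0.0]
ft_force: [0.1, -0.3, 0.5]
width: 0.4
grasp_force: 0.0
```

>>> apply_moves:
  targets:
    - {"tx": 0,"ty": -0.004,"tz": 0,"spin": 0}
    - {"tx": 0,"ty": -0.008,"tz": 0,"spin": 0}
    - {"tx": 0,"ty": -0.012,"tz": 0,"spin": 0}
    - {"tx": 0,"ty": -0.016,"tz": 0,"spin": 0}
    - {"tx": 0,"ty": -0.019,"tz": 0,"spin": 0}
    - {"tx": 0,"ty": -0.022,"tz": 0,"spin": 0}
    - {"tx": 0,"ty": -0.025,"tz": 0,"spin": 0}
    - {"tx": 0,"ty": -0.028,"tz": 0,"spin": 0}

```text
t: 4.2
ee_pos: [586.3, -87.7, 13.0]
orientation: [-0.064, -3.141, -0.0]
ft_force: [0.1, -0.4, 0.2]
width: 0.6
grasp_force: 0.0
```

Contact is at about the expected place. Now I swing it along an arc round the pin, turning the tool with it and drawing slightly inward so the notch stays seated.

>>> apply_moves:
  targets:
    - {"tx": 0.001,"ty": -0.004,"tz": 0,"spin": -1.5}
    - {"tx": 0.001,"ty": -0.008,"tz": 0,"spin": -3}
    - {"tx": 0.002,"ty": -0.012,"tz": 0,"spin": -4.5}
    - {"tx": 0.002,"ty": -0.016,"tz": 0,"spin": -6}
    - {"tx": 0.003,"ty": -0.02,"tz": 0,"spin": -7.5}
    - {"tx": 0.003,"ty": -0.024,"tz": 0,"spin": -9}
    - {"tx": 0.003,"ty": -0.027,"tz": 0,"spin": -10.5}
    - {"tx": 0.003,"ty": -0.03,"tz": 0,"spin": -12}

```text
t: 5.0
ee_pos: [589.3, -117.7, 13.1]
orientation: [-0.396, -3.116, -0.0]
ft_force: [-0.6, -0.0, -0.6]
width: 0.4
grasp_force: 0.0
```

```bash
cat > look.py <<'E'
from h import *
import sys
n=sys.argv[1]; ims=[]
for c in("top","side"):
  im=ctrl.get_image(c)
  for d in ctrl.pinpoint("carrier",c)[:1]: print(c,round(d["score"],2),lift(c,d["uv"],8)[0].round(1))
  for d in ctrl.outline_of("carrier",c)[:1]:
    r=cv2.boxPoints(cv2.minAreaRect(cv2.findNonZero(d["pixels"].astype(np.uint8))))
    # rectangle fitted in the plane of the carrier's top
    ys,xs=np.nonzero(d["pixels"]); w=lift(c,np.c_[xs,ys],24)[:,:2].astype(np.float32)
    print("  rect",round(d["score"],2),cv2.minAreaRect(w))
  for d in ctrl.outline_of("solder_spool",c)[:1]: print("  spool",d["box"])
  for p in proj(c,[[446,-132,32],[535,-250,34]]): cv2.circle(im,tuple(map(int,p)),1,(255,0,255),-1)
  im=im[140:300,170:400] if c=="top" else im[170:330,140:370]
  ims.append(cv2.resize(im[:,:,::-1],None,fx=1.85,fy=1.85))
cv2.imwrite(f"pics/{n}.png",np.vstack(ims)); o=ctrl.get_obs(); print(o["t"],o["ee_pos"],o["ft_force"])
E
python3 look.py m1
```

```text
top 0.67 [ 540.7 -253.5    8. ]
  rect 0.51 ((486.3984375, -167.50465393066406), (19.70682716369629, 115.3131332397461), 84.73810577392578)
  spool [351.9, 198.7, 380.0, 221.1]
side 0.93 [ 447.5 -132.     8. ]
  rect 0.81 ((527.4618530273438, -147.66502380371094), (201.1293182373047, 100.38786315917969), 1.747047781944275)
5.4 [ 589.33009658 -117.29990351   13.09182967] [-0.05134127  0.15520189  0.28410213]
```

View pics/m1.png

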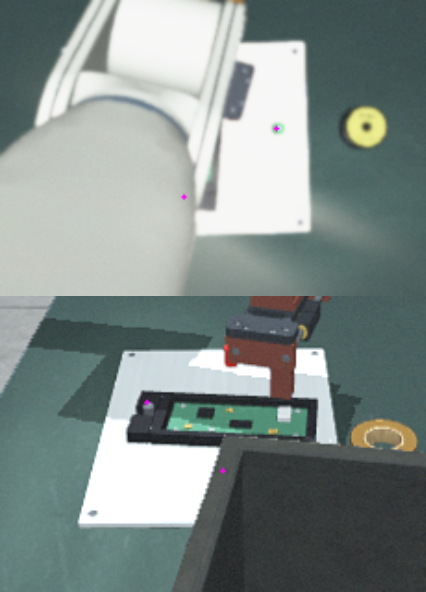

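The side view shows the carrier practically unturned, with the finger seemingly still behind its far side near crop pixel (283, 397), although the TCP reads y = -117. Before pushing on I check where that TCP should show up in the image.

```bash
python3 - <<'E'
from h import *
o=ctrl.get_obs(); p=o["ee_pos"]; print(p,o["orientation"],o["qpos"])
im=ctrl.get_image("side"); R=cv2.Rodrigues(o["orientation"])[0]
ax=[p+R@np.array(v) for v in([0,0,0],[0,0,-60],[10,13.5,0],[10,-13.5,0],[-10,13.5,0],[-10,-13.5,0])]
P=proj("side",ax); print(P.round(1).tolist())
s=5;crop=im[190:270,195:325]; big=cv2.resize(crop[:,:,::-1],None,fx=s,fy=s,interpolation=cv2.INTER_CUBIC)
for q,c in zip(P,[(255,0,255)]*2+[(0,255,255)]*4): cv2.circle(big,tuple(((q-[195,190])*s).astype(int).tolist()),4,c,-1)
for a,c in((-2.7,(0,0,255)),(-16,(255,255,0))):
    t=np.radians(a);Rz=np.array([[np.cos(t),-np.sin(t)],[np.sin(t),np.cos(t)]])
    q=np.array([[-17,-40],[180,-40],[180,40],[-17,40]])@Rz.T+[446,-132]
    cv2.polylines(big,[((proj("side",np.c_[q,[24]*4])-[195,190])*s).astype(int)],True,c,1)
cv2.imwrite("pics/z1.png",big)
E
```

```text
[ 589.33009658 -117.29990351   13.09182967] [-3.91941493e-01 -3.11704557e+00 -2.66562264e-06] [-2.16277796e-01  6.48003226e-01  1.77498929e+00  2.27681239e-06
  7.18602385e-01 -1.53690611e+00]
[[292.2, 232.3], [292.5, 206.8], [289.2, 228.1], [285.6, 235.2], [298.6, 229.6], [295.3, 236.7]]
```

View pics/z1.png

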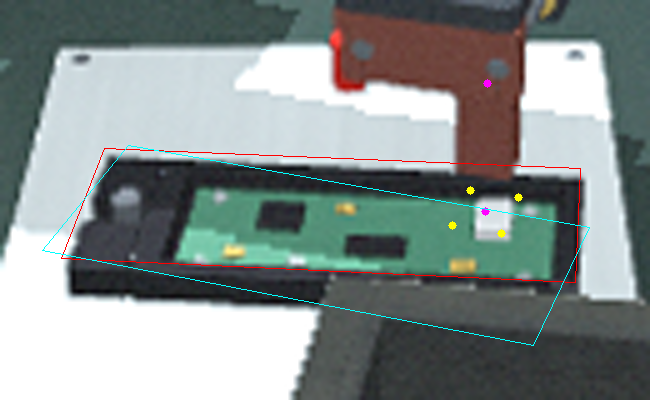

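The overlay does not agree with the reported pose. In the picture the finger stands behind the carrier's rear side, about 25 mm further to +y than the TCP reading puts it, and the carrier has turned only 2–3°. I back off a little and raise the tool so that the bare tip shows, then measure the discrepancy.

>>> apply_moves:
  targets:
    - {"tx": 0,"ty": 0.006,"tz": 0,"spin": 0}
    - {"tx": 0,"ty": 0.012,"tz": 0.005,"spin": 0}
    - {"tx": 0,"ty": 0.015,"tz": 0.02,"spin": 0}
    - {"tx": 0,"ty": 0.015,"tz": 0.035,"spin": 0}
    - {"tx": 0,"ty": 0.015,"tz": 0.05,"spin": 0}
    - {"tx": 0,"ty": 0.015,"tz": 0.05,"spin": 0}
    - {"tx": 0,"ty": 0.015,"tz": 0.05,"spin": 0}
    - {"tx": 0,"ty": 0.015,"tz": 0.05,"spin": 0}

```text
t: 6.25
ee_pos: [589.0, -102.5, 62.9]
orientation: [-0.393, -3.117, -0.0]
ft_force: [-0.0, -0.5, 0.6]
width: 0.3
grasp_force: 0.0
```

```bash
cat > z.py <<'E'
from h import *
import sys
o=ctrl.get_obs(); p=o["ee_pos"]; R=cv2.Rodrigues(o["orientation"])[0]; print(o["t"],p,o["ft_force"])
ax=[p+R@np.array(v) for v in([0,0,0],[10,13.5,0],[10,-13.5,0],[-10,-13.5,0],[-10,13.5,0])]
out=[]
for c,(x0,y0,x1,y1) in(("top",(190,150,350,270)),("side",(180,170,340,290))):
    im=ctrl.get_image(c)
    P=proj(c,ax); s=5; print(c,P.round(1).tolist())
    big=cv2.resize(im[y0:y1,x0:x1,::-1],None,fx=s,fy=s,interpolation=cv2.INTER_CUBIC)
    cv2.polylines(big,[((P[1:]-[x0,y0])*s).astype(int)],True,(0,255,255),1)
    for a,cc in((-2.7,(0,0,255)),):
        t=np.radians(a);Rz=np.array([[np.cos(t),-np.sin(t)],[np.sin(t),np.cos(t)]])
        q=np.array([[-17,-40],[180,-40],[180,40],[-17,40]])@Rz.T+[446,-132]
        cv2.polylines(big,[((proj(c,np.c_[q,[24]*4])-[x0,y0])*s).astype(int)],True,cc,1)
    b=0,0
    pl=proj(c,[[446,-132,8],[446,-132,32]]); cv2.line(big,*[tuple(((q-[x0,y0])*s).astype(int).tolist()) for q in pl],(255,0,255),1)
    out.append(big)
cv2.imwrite(f"pics/{sys.argv[1]}.png",cv2.resize(np.vstack(out),None,fx=.5,fy=.5,interpolation=cv2.INTER_AREA))
cv2.imwrite(f"pics/{sys.argv[1]}_side.png",out[1])
E
python3 z.py z2
```

```text
6.25 [ 588.98432548 -102.52189345   62.88413794] [-0.01313717 -0.49319536  0.566744  ]
top [[257.3, 184.4], [250.5, 187.0], [261.8, 190.1], [264.1, 181.8], [252.9, 178.6]]
side [[292.4, 207.4], [289.3, 203.4], [285.7, 210.0], [295.5, 211.5], [298.9, 204.8]]
```

View pics/z2_side.png

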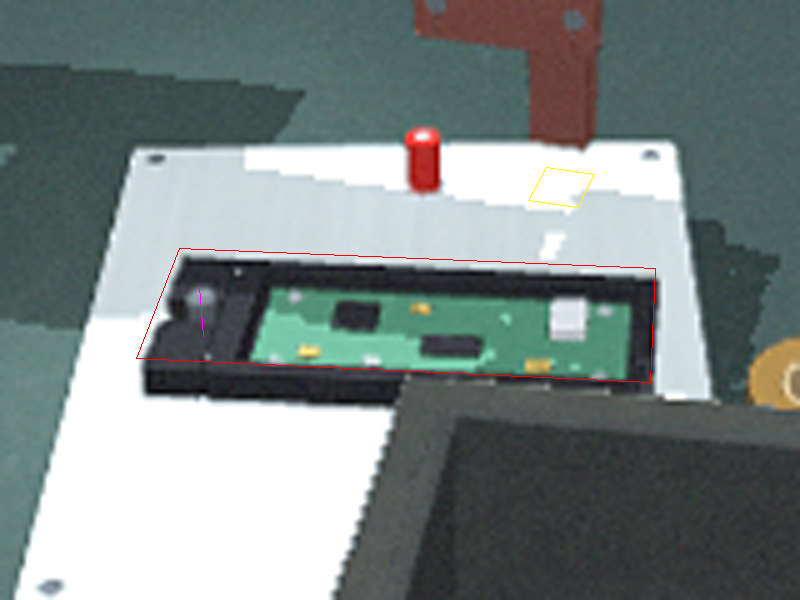

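View pics/z2.png

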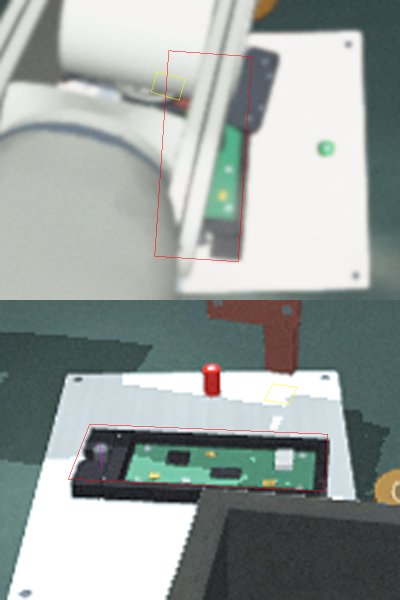

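The side view shows the tip at about (560, 145) in the crop, 12 px above its predicted spot at (560, 205). That could be an error in height or in y. The top view shows the end of the gripper body at crop pixels (280, 60) and (262, 132), which can settle it.

```bash
python3 - <<'E'
from h import *
p=np.array([589,-102.5]); a=np.radians(75.7); y=np.array([np.cos(a),np.sin(a)]); x=np.array([y[1],-y[0]])
for z in(63,91,143,171,200,230): 
    print(z,"pred corners",proj("top",[[*(p-89*y+s*37.5*x),z] for s in(1,-1)]).round(0).tolist(),"obs lifted",lift("top",[[302,174],[295,203]],z)[:,:2].round(0).tolist())
# finger tip bottom front corners seen in side: two hypotheses
uv=np.array([[530,138],[587,150]])/5+[180,170]
for z in(63,80,91,95): print(z,lift("side",uv,z).round(0).tolist())
q=[p+s*10*x-13.5*y for s in(-1,1)]; print(np.round(q))
c=ctrl.get_calibration("side"); K,d,r,t=cam("side"); print(-cv2.Rodrigues(r)[0].T@t)
E
```

```text
63 pred corners [[299.0, 179.0], [290.0, 210.0]] obs lifted [[615.0, -205.0], [548.0, -190.0]]
91 pred corners [[300.0, 177.0], [291.0, 210.0]] obs lifted [[611.0, -203.0], [545.0, -189.0]]
143 pred corners [[301.0, 174.0], [292.0, 208.0]] obs lifted [[603.0, -200.0], [541.0, -186.0]]
171 pred corners [[302.0, 172.0], [292.0, 207.0]] obs lifted [[599.0, -198.0], [539.0, -185.0]]
200 pred corners [[303.0, 169.0], [293.0, 206.0]] obs lifted [[594.0, -196.0], [537.0, -183.0]]
230 pred corners [[304.0, 167.0], [294.0, 205.0]] obs lifted [[589.0, -194.0], [534.0, -182.0]]
63 [[575.0, -63.0, 63.0], [599.0, -73.0, 63.0]]
80 [[576.0, -94.0, 80.0], [599.0, -103.0, 80.0]]
91 [[577.0, -113.0, 91.0], [599.0, -122.0, 91.0]]
95 [[577.0, -120.0, 95.0], [599.0, -129.0, 95.0]]
[[ 576. -113.]
 [ 595. -118.]]
[ 594.4039779  -867.95905343  516.26428942]
```

In the top view the tool's x and y agree with the reported pose, to a few mm. So the error is in height: the real fingertips are about 28 mm above the reported TCP, at z ≈ 91 rather than 63. The fingers simply passed over the carrier, which is why no force showed. I go back beside the carrier and come down in steps, watching the force.

>>> apply_moves:
  targets:
    - {"tx": 0,"ty": 0.015,"tz": 0,"spin": 4}
    - {"tx": -0.001,"ty": 0.03,"tz": 0,"spin": 8}
    - {"tx": -0.002,"ty": 0.041,"tz": 0,"spin": 12}
    - {"tx": -0.002,"ty": 0.041,"tz": -0.02,"spin": 12}
    - {"tx": -0.002,"ty": 0.041,"tz": -0.04,"spin": 12}
    - {"tx": -0.002,"ty": 0.041,"tz": -0.055,"spin": 12}
    - {"tx": -0.002,"ty": 0.041,"tz": -0.063,"spin": 12}
    - {"tx": -0.002,"ty": 0.041,"tz": -0.063,"spin": 12}

```text
t: 7.15
ee_pos: [586.3, -61.4, -1.3]
orientation: [-0.065, -3.138, -0.0]
ft_force: [-0.2, 0.3, 1.0]
width: 0.4
grasp_force: 0.0
```

```bash
python3 z.py z3
```

```text
7.15 [586.33940013 -61.44017115  -1.33100982] [-0.22602012  0.32943494  0.99539639]
top [[241.8, 188.4], [236.0, 192.1], [247.0, 192.7], [247.5, 184.7], [236.6, 184.0]]
side [[291.1, 223.4], [286.8, 219.8], [286.0, 226.6], [295.4, 227.0], [296.0, 220.2]]
```

View pics/z3_side.png

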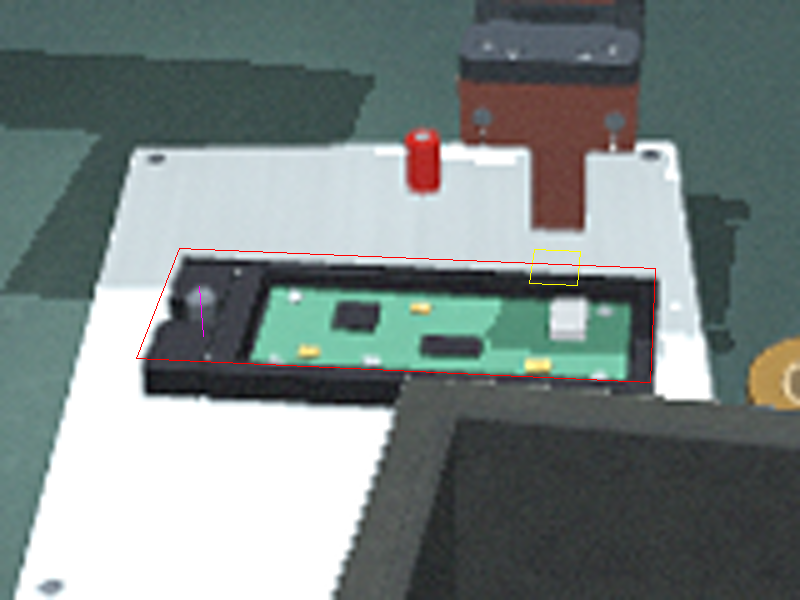

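The bare tip's front edge is at crop row 231 against a predicted 284, so the offset is about 25 mm and the tip is at z ≈ 24 now. I come down another 10 mm gently.

>>> apply_moves:
  targets:
    - {"tx": 0,"ty": 0,"tz": -0.002,"spin": 0}
    - {"tx": 0,"ty": 0,"tz": -0.004,"spin": 0}
    - {"tx": 0,"ty": 0,"tz": -0.006,"spin": 0}
    - {"tx": 0,"ty": 0,"tz": -0.007,"spin": 0}
    - {"tx": 0,"ty": 0,"tz": -0.008,"spin": 0}
    - {"tx": 0,"ty": 0,"tz": -0.009,"spin": 0}
    - {"tx": 0,"ty": 0,"tz": -0.01,"spin": 0}
    - {"tx": 0,"ty": 0,"tz": -0.01,"spin": 0}

```text
t: 8.05
ee_pos: [587.2, -61.4, -10.1]
orientation: [-0.064, -3.141, -0.0]
ft_force: [-0.4, -0.9, 0.3]
width: 0.4
grasp_force: 0.0
```

>>> apply_moves:
  targets:
    - {"tx": 0,"ty": -0.004,"tz": 0,"spin": 0}
    - {"tx": 0,"ty": -0.008,"tz": 0,"spin": 0}
    - {"tx": 0,"ty": -0.012,"tz": 0,"spin": 0}
    - {"tx": 0,"ty": -0.015,"tz": 0,"spin": 0}
    - {"tx": 0,"ty": -0.018,"tz": 0,"spin": 0}
    - {"tx": 0,"ty": -0.021,"tz": 0,"spin": 0}
    - {"tx": 0,"ty": -0.024,"tz": 0,"spin": 0}
    - {"tx": 0,"ty": -0.027,"tz": 0,"spin": 0}

```text
t: 8.85
ee_pos: [587.3, -88.7, -9.9]
orientation: [-0.064, -3.141, 0.0]
ft_force: [-0.3, 0.2, -1.2]
width: 0.3
grasp_force: 0.0
```

>>> apply_moves:
  targets:
    - {"tx": 0.001,"ty": -0.002,"tz": 0,"spin": -0.5}
    - {"tx": 0.001,"ty": -0.004,"tz": 0,"spin": -1}
    - {"tx": 0.001,"ty": -0.006,"tz": 0,"spin": -2}
    - {"tx": 0.002,"ty": -0.009,"tz": 0,"spin": -3}
    - {"tx": 0.002,"ty": -0.012,"tz": 0,"spin": -4}
    - {"tx": 0.002,"ty": -0.015,"tz": 0,"spin": -5}
    - {"tx": 0.002,"ty": -0.018,"tz": 0,"spin": -6}
    - {"tx": 0.002,"ty": -0.018,"tz": 0,"spin": -6}

```text
t: 9.65
ee_pos: [589.4, -106.9, -9.9]
orientation: [0.23, 3.133, -0.0]
ft_force: [0.0, -0.8, -0.0]
width: 0.3
grasp_force: 0.0
```

```bash
python3 z.py z4
```

```text
9.65 [ 589.36137231 -106.91747209   -9.89252004] [ 0.02535011 -0.84119992 -0.02746222]
top [[260.4, 187.9], [254.3, 191.0], [265.1, 192.8], [266.4, 184.9], [255.7, 183.1]]
side [[292.1, 238.8], [288.5, 234.7], [286.3, 242.0], [295.9, 243.0], [297.9, 235.6]]
```

View pics/z4.png

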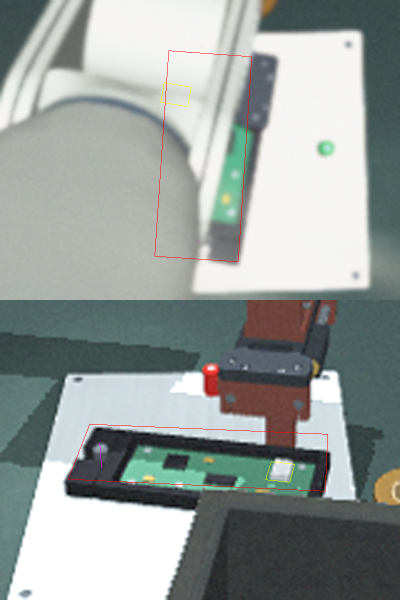

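The carrier is now swinging: in the side view it is tilted to the red outline with the finger on its rear side, and the notch is still on the pin. I carry on along the arc.

>>> apply_moves:
  targets:
    - {"tx": 0.001,"ty": -0.003,"tz": 0,"spin": -2}
    - {"tx": 0.001,"ty": -0.006,"tz": 0,"spin": -4}
    - {"tx": 0.001,"ty": -0.01,"tz": 0,"spin": -6}
    - {"tx": 0.001,"ty": -0.014,"tz": 0,"spin": -8}
    - {"tx": 0.002,"ty": -0.018,"tz": 0,"spin": -10}
    - {"tx": 0.002,"ty": -0.021,"tz": 0,"spin": -12}
    - {"tx": 0.002,"ty": -0.024,"tz": 0,"spin": -13}
    - {"tx": 0.002,"ty": -0.026,"tz": 0,"spin": -14}

```text
t: 10.55
ee_pos: [591.3, -132.8, -9.9]
orientation: [-0.611, -3.082, 0.0]
ft_force: [-0.0, 1.1, -0.5]
width: 0.7
grasp_force: 0.4
```

>>> apply_moves:
  targets:
    - {"tx": 0,"ty": -0.003,"tz": 0,"spin": -1}
    - {"tx": 0,"ty": -0.006,"tz": 0,"spin": -2}
    - {"tx": -0.001,"ty": -0.009,"tz": 0,"spin": -4}
    - {"tx": -0.001,"ty": -0.012,"tz": 0,"spin": -5}
    - {"tx": -0.002,"ty": -0.014,"tz": 0,"spin": -6}
    - {"tx": -0.002,"ty": -0.016,"tz": 0,"spin": -7}
    - {"tx": -0.003,"ty": -0.018,"tz": 0,"spin": -8}
    - {"tx": -0.003,"ty": -0.018,"tz": 0,"spin": -8}

```text
t: 11.35
ee_pos: [588.1, -150.7, -10.0]
orientation: [-0.824, -3.031, 0.0]
ft_force: [0.7, 0.3, 0.1]
width: 0.2
grasp_force: 0.0
```

```bash
cat > fit.py <<'E'
from h import *
import sys
o=ctrl.get_obs(); print(o["t"],o["ee_pos"].round(1),o["ft_force"].round(1))
out=[]
for c,(x0,y0,x1,y1) in(("top",(190,150,350,270)),("side",(180,170,340,290))):
    im=ctrl.get_image(c)
    for d in ctrl.pinpoint("carrier",c)[:1]: print(c,round(d["score"],2),lift(c,d["uv"],8)[0].round(1))
    for d in ctrl.outline_of("carrier",c)[:1]:
        m=d["pixels"]; res=[]
        for a in np.arange(-45,0,1.):      # best overlap of the projected box with the outline
            t=np.radians(a);Rz=np.array([[np.cos(t),-np.sin(t)],[np.sin(t),np.cos(t)]])
            q=np.array([[-17,-40],[180,-40],[180,40],[-17,40]])@Rz.T+[446,-132]
            h=cv2.convexHull(proj(c,np.r_[np.c_[q,[8]*4],np.c_[q,[24]*4]]).astype(np.float32))
            b=cv2.fillPoly(np.zeros(m.shape,np.uint8),[h.astype(int)],1)>0
            res.append(((b&m).sum()/(b|m).sum(),a))
        print(c,"outline",round(d["score"],2),"best",[(round(float(i),2),float(a)) for i,a in sorted(res)[-3:]])
    s=5; big=cv2.resize(im[y0:y1,x0:x1,::-1],None,fx=s,fy=s,interpolation=cv2.INTER_CUBIC); out.append(big)
cv2.imwrite(f"pics/{sys.argv[1]}.png",cv2.resize(np.vstack(out),None,fx=.5,fy=.5,interpolation=cv2.INTER_AREA))
E
python3 fit.py f1
```

```text
11.35 [ 588.1 -150.7  -10. ] [0.7 0.3 0.1]
side 0.69 [ 444.9 -138.5    8. ]
side outline 0.8 best [(0.56, -26.0), (0.56, -30.0), (0.57, -29.0)]
```

The fit gives about -28°, as planned (post contact is expected at about -34°, with the finger near y = -162). I take the last bit slowly, watching the force.

>>> apply_moves:
  targets:
    - {"tx": 0,"ty": -0.001,"tz": 0,"spin": -0.5}
    - {"tx": 0,"ty": -0.002,"tz": 0,"spin": -1}
    - {"tx": 0,"ty": -0.003,"tz": 0,"spin": -1.5}
    - {"tx": -0.001,"ty": -0.004,"tz": 0,"spin": -2}
    - {"tx": -0.001,"ty": -0.005,"tz": 0,"spin": -2.5}
    - {"tx": -0.001,"ty": -0.006,"tz": 0,"spin": -3}
    - {"tx": -0.001,"ty": -0.007,"tz": 0,"spin": -3}
    - {"tx": -0.001,"ty": -0.007,"tz": 0,"spin": -3}

```text
t: 12.45
ee_pos: [587.3, -157.6, -9.9]
orientation: [-0.901, -3.009, 0.0]
ft_force: [-0.2, 0.4, -0.3]
width: 0.6
grasp_force: 0.1
```

```bash
python3 fit.py f2
```

```text
12.45 [ 587.3 -157.6   -9.9] [-0.2  0.4 -0.3]
side 0.68 [ 446.5 -130.3    8. ]
side outline 0.87 best [(0.52, -32.0), (0.52, -30.0), (0.53, -31.0)]
```

View pics/f2.png

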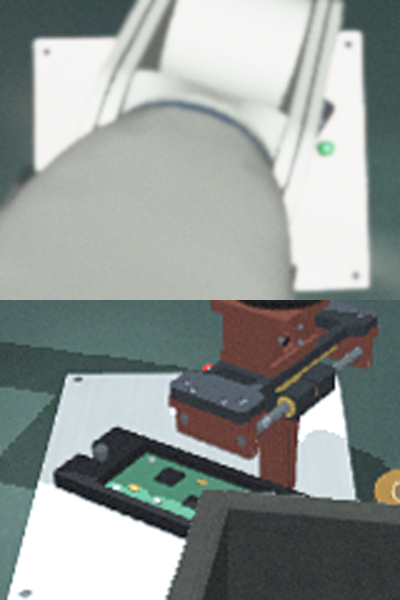

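The carrier has its notch on the pin, pixel (100, 450), and has swung close to the green post at (325, 148). No contact force yet, so I creep on.

>>> apply_moves:
  targets:
    - {"tx": 0,"ty": -0.0005,"tz": 0,"spin": 0}
    - {"tx": 0,"ty": -0.001,"tz": 0,"spin": -0.5}
    - {"tx": 0,"ty": -0.0015,"tz": 0,"spin": -0.5}
    - {"tx": 0,"ty": -0.002,"tz": 0,"spin": -1}
    - {"tx": -0.001,"ty": -0.0025,"tz": 0,"spin": -1}
    - {"tx": -0.001,"ty": -0.003,"tz": 0,"spin": -1}
    - {"tx": -0.001,"ty": -0.003,"tz": 0,"spin": -1}
    - {"tx": -0.001,"ty": -0.003,"tz": 0,"spin": -1}

```text
t: 13.55
ee_pos: [586.3, -160.5, -9.9]
orientation: [0.928, 3.001, -0.0]
ft_force: [-0.0, -0.1, 0.9]
width: 0.7
grasp_force: 0.1
```

>>> apply_moves:
  targets:
    - {"tx": 0,"ty": -0.0005,"tz": 0,"spin": 0}
    - {"tx": 0,"ty": -0.001,"tz": 0,"spin": -0.5}
    - {"tx": 0,"ty": -0.0015,"tz": 0,"spin": -0.5}
    - {"tx": 0,"ty": -0.002,"tz": 0,"spin": -1}
    - {"tx": 0,"ty": -0.002,"tz": 0,"spin": -1}
    - {"tx": 0,"ty": -0.002,"tz": 0,"spin": -1}
    - {"tx": 0,"ty": -0.002,"tz": 0,"spin": -1}
    - {"tx": 0,"ty": -0.002,"tz": 0,"spin": -1}

```text
t: 14.35
ee_pos: [586.3, -162.5, -9.9]
orientation: [-0.954, -2.993, 0.0]
ft_force: [0.4, 0.5, 0.8]
width: 0.6
grasp_force: 0.1
```

By position it should be within 2–3 mm of the post. I back off square to its side, lift, and move clear for an unobstructed look.

>>> apply_moves:
  targets:
    - {"tx": 0.003,"ty": 0.005,"tz": 0,"spin": 0}
    - {"tx": 0.007,"ty": 0.011,"tz": 0,"spin": 0}
    - {"tx": 0.011,"ty": 0.017,"tz": 0,"spin": 0}
    - {"tx": 0.014,"ty": 0.021,"tz": 0,"spin": 0}
    - {"tx": 0.014,"ty": 0.021,"tz": 0.03,"spin": 0}
    - {"tx": 0.014,"ty": 0.021,"tz": 0.07,"spin": 0}
    - {"tx": 0.014,"ty": 0.021,"tz": 0.11,"spin": 0}
    - {"tx": 0.014,"ty": 0.021,"tz": 0.14,"spin": 0}

```text
t: 15.15
ee_pos: [601.2, -141.2, 132.6]
orientation: [0.952, 2.992, 0.0]
ft_force: [0.0, -0.3, 0.1]
width: 0.0
grasp_force: 0.0
```

>>> apply_moves:
  targets:
    - {"tx": 0,"ty": 0.045,"tz": 0,"spin": 0}
    - {"tx": 0,"ty": 0.09,"tz": 0,"spin": 0}
    - {"tx": 0,"ty": 0.135,"tz": 0,"spin": 0}
    - {"tx": 0,"ty": 0.18,"tz": 0,"spin": 0}
    - {"tx": 0,"ty": 0.225,"tz": 0,"spin": 0}
    - {"tx": 0,"ty": 0.27,"tz": 0,"spin": 0}
    - {"tx": 0,"ty": 0.315,"tz": 0,"spin": 0}
    - {"tx": 0,"ty": 0.36,"tz": 0,"spin": 0}

```text
t: 15.95
ee_pos: [600.0, 220.9, 130.2]
orientation: [0.953, 2.993, 0.0]
ft_force: [1.5, 0.0, -0.4]
width: 0.4
grasp_force: 0.0
```

```bash
python3 fit.py f3; python3 - <<'E'
from h import *
for d in ctrl.outline_of("carrier","top")[:1]:
    ys,xs=np.nonzero(d["pixels"]); print(cv2.minAreaRect(lift("top",np.c_[xs,ys],24)[:,:2].astype(np.float32)))
for n in("green_stop","solder_spool","swing_plate"):
    for d in ctrl.pinpoint(n,"top")[:1]: print(n,d["score"],d["uv"],lift("top",d["uv"],8 if n[0]=="g" else 0)[0])
E
```

```text
15.95 [600.  220.9 130.2] [ 1.5  0.  -0.4]
top 0.68 [ 444.1 -120.     8. ]
top outline 0.71 best [(0.89, -33.0), (0.89, -32.0), (0.9, -34.0)]
side 0.97 [ 450.3 -138.7    8. ]
side outline 0.64 best [(0.53, -32.0), (0.53, -33.0), (0.54, -34.0)]
((516.3779907226562, -176.9136505126953), (79.54409790039062, 194.46237182617188), 57.5409049987793)
green_stop 0.45 [317.9, 210.1] [ 535.97552977 -248.70292128    8.        ]
solder_spool 0.55 [363.2, 207.7] [ 544.70769128 -361.35750508    0.        ]
swing_plate 0.57 [270.1, 247.9] [ 441.75011158 -134.24527476    0.        ]
```

View pics/f3.png

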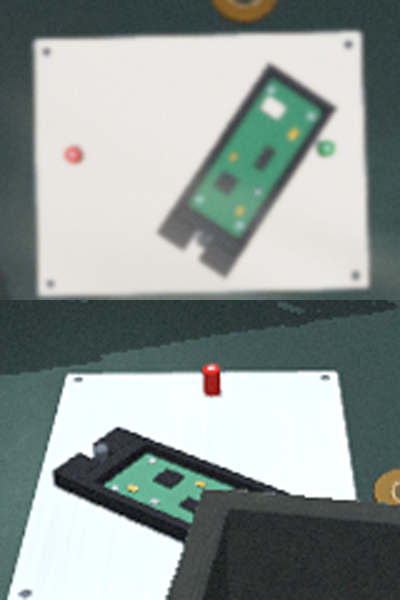

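The clear view shows the carrier flat, its notch on the pin at (203, 242), and its right side by the green post at (325, 148). The fit gives -32.5°, with the seat about 2 mm from the pin and a gap of about 3–6 mm. That already passes, but there is time to bring it truly against the post, so I retrace the same path and nudge on.

>>> apply_moves:
  targets:
    - {"tx": 0,"ty": -0.045,"tz": 0,"spin": 0}
    - {"tx": 0,"ty": -0.09,"tz": 0,"spin": 0}
    - {"tx": 0,"ty": -0.135,"tz": 0,"spin": 0}
    - {"tx": 0,"ty": -0.18,"tz": 0,"spin": 0}
    - {"tx": 0,"ty": -0.225,"tz": 0,"spin": 0}
    - {"tx": 0,"ty": -0.27,"tz": 0,"spin": 0}
    - {"tx": 0,"ty": -0.315,"tz": 0,"spin": 0}
    - {"tx": 0,"ty": -0.36,"tz": 0,"spin": 0}

```text
t: 17.25
ee_pos: [599.8, -144.2, 130.3]
orientation: [0.956, 2.992, 0.0]
ft_force: [0.8, -0.1, -0.0]
width: 0.3
grasp_force: 0.0
```

>>> apply_moves:
  targets:
    - {"tx": 0,"ty": 0,"tz": -0.03,"spin": 0}
    - {"tx": 0,"ty": 0,"tz": -0.07,"spin": 0}
    - {"tx": 0,"ty": 0,"tz": -0.1,"spin": 0}
    - {"tx": 0,"ty": 0,"tz": -0.12,"spin": 0}
    - {"tx": 0,"ty": 0,"tz": -0.13,"spin": 0}
    - {"tx": 0,"ty": 0,"tz": -0.14,"spin": 0}
    - {"tx": 0,"ty": 0,"tz": -0.14,"spin": 0}
    - {"tx": 0,"ty": 0,"tz": -0.14,"spin": 0}

```text
t: 18.05
ee_pos: [600.9, -141.7, -9.2]
orientation: [0.954, 2.992, 0.0]
ft_force: [-0.0, -1.6, 1.5]
width: 0.7
grasp_force: 0.0
```

>>> apply_moves:
  targets:
    - {"tx": -0.003,"ty": -0.004,"tz": 0,"spin": 0}
    - {"tx": -0.006,"ty": -0.009,"tz": 0,"spin": 0}
    - {"tx": -0.009,"ty": -0.014,"tz": 0,"spin": 0}
    - {"tx": -0.012,"ty": -0.018,"tz": 0,"spin": 0}
    - {"tx": -0.014,"ty": -0.021,"tz": 0,"spin": 0}
    - {"tx": -0.014,"ty": -0.022,"tz": 0,"spin": 0}
    - {"tx": -0.015,"ty": -0.023,"tz": 0,"spin": -0.5}
    - {"tx": -0.015,"ty": -0.023,"tz": 0,"spin": -0.5}

```text
t: 18.85
ee_pos: [585.4, -164.5, -9.9]
orientation: [0.967, 2.989, -0.0]
ft_force: [0.4, -0.5, -0.5]
width: 0.5
grasp_force: 0.0
```

>>> apply_moves:
  targets:
    - {"tx": 0,"ty": -0.0005,"tz": 0,"spin": 0}
    - {"tx": 0,"ty": -0.001,"tz": 0,"spin": 0}
    - {"tx": -0.0005,"ty": -0.0015,"tz": 0,"spin": -0.5}
    - {"tx": -0.001,"ty": -0.002,"tz": 0,"spin": -0.5}
    - {"tx": -0.001,"ty": -0.002,"tz": 0,"spin": -0.5}
    - {"tx": -0.001,"ty": -0.002,"tz": 0,"spin": -0.5}
    - {"tx": -0.001,"ty": -0.002,"tz": 0,"spin": -0.5}
    - {"tx": -0.001,"ty": -0.002,"tz": 0,"spin": -0.5}

```text
t: 19.65
ee_pos: [584.7, -166.4, -9.9]
orientation: [0.98, 2.984, 0.0]
ft_force: [1.3, 1.8, -0.9]
width: 0.5
grasp_force: 1.5
```

A force of 2.2 N square to the carrier's side, with the finger pads loaded too, means it is against the post. I back off, lift, and verify.

>>> apply_moves:
  targets:
    - {"tx": 0.003,"ty": 0.005,"tz": 0,"spin": 0}
    - {"tx": 0.007,"ty": 0.011,"tz": 0,"spin": 0}
    - {"tx": 0.011,"ty": 0.017,"tz": 0,"spin": 0}
    - {"tx": 0.014,"ty": 0.021,"tz": 0,"spin": 0}
    - {"tx": 0.014,"ty": 0.021,"tz": 0.03,"spin": 0}
    - {"tx": 0.014,"ty": 0.021,"tz": 0.07,"spin": 0}
    - {"tx": 0.014,"ty": 0.021,"tz": 0.11,"spin": 0}
    - {"tx": 0.014,"ty": 0.021,"tz": 0.14,"spin": 0}

```text
t: 20.45
ee_pos: [599.1, -145.2, 132.5]
orientation: [0.979, 2.983, 0.0]
ft_force: [0.7, -0.5, 0.8]
width: 0.9
grasp_force: 0.0
```

>>> apply_moves:
  targets:
    - {"tx": 0,"ty": 0.045,"tz": 0,"spin": 0}
    - {"tx": 0,"ty": 0.09,"tz": 0,"spin": 0}
    - {"tx": 0,"ty": 0.135,"tz": 0,"spin": 0}
    - {"tx": 0,"ty": 0.18,"tz": 0,"spin": 0}
    - {"tx": 0,"ty": 0.225,"tz": 0,"spin": 0}
    - {"tx": 0,"ty": 0.27,"tz": 0,"spin": 0}
    - {"tx": 0,"ty": 0.315,"tz": 0,"spin": 0}
    - {"tx": 0,"ty": 0.36,"tz": 0,"spin": 0}

```text
t: 21.25
ee_pos: [597.9, 216.8, 130.1]
orientation: [-0.979, -2.985, 0.0]
ft_force: [0.2, 0.3, 0.2]
width: 0.6
grasp_force: 0.0
```

```bash
python3 - <<'E'
from h import *
ctrl.get_image("top")
for d in ctrl.outline_of("carrier","top")[:1]:
    ys,xs=np.nonzero(d["pixels"]); (c,s,a)=cv2.minAreaRect(lift("top",np.c_[xs,ys],24)[:,:2].astype(np.float32))
    t=np.radians(a-90 if s[1]>s[0] else a-180 if a>90 else a); t=t if t<0 else t-np.pi/2
    u=np.array([np.cos(t),np.sin(t)]); n=np.array([-u[1],u[0]]); seat=np.array(c)-81.5*u; g=np.array([535.5,-249.5])-seat
    print(d["score"],c,s,np.degrees(t),"seat",seat,"stop in carrier",g@u,g@n)
for d in ctrl.outline_of("solder_spool","top")[:1]: print(d["box"])
E
```

```text
0.67 (541.2532348632812, -362.9174499511719) (55.407596588134766, 63.25579833984375) -88.87245881557465 seat [ 539.64947494 -281.4332309 ] stop in carrier -32.00870114574087 -3.520288202056446
[353.6, 196.8, 380.2, 221.3]
```

The detector confused the spool with the carrier this time (a 55 x 63 mm rectangle). I take the detection whose size fits.

```bash
python3 - <<'E'
from h import *
for k in range(3):
  ctrl.get_image("top")
  for d in ctrl.outline_of("carrier","top"):
    ys,xs=np.nonzero(d["pixels"]); (c,s,a)=cv2.minAreaRect(lift("top",np.c_[xs,ys],24)[:,:2].astype(np.float32))
    if not 170<max(s)<220: continue
    t=np.radians(a-90 if s[1]>s[0] else a-180 if a>90 else a); t=t if t<0 else t-np.pi/2
    u=np.array([np.cos(t),np.sin(t)]); n=np.array([-u[1],u[0]]); seat=np.array(c)-81.5*u; g=np.array([535.5,-249.5])-seat
    print(round(d["score"],2),np.round(s),np.degrees(t).round(1),"seat",seat.round(1),"stop in carrier",(g@u).round(1),(g@n).round(1))
E
```

```text
0.59 [ 81. 201.] -35.0 seat [ 447.3 -131.2] stop in carrier 140.1 -46.2
0.65 [ 83. 198.] -34.2 seat [ 445.7 -132.2] stop in carrier 140.2 -46.6
0.97 [ 84. 199.] -33.5 seat [ 445.4 -133.3] stop in carrier 139.3 -47.1
```

The carrier lies at -34°, the stop is about 47 mm from its middle line (48 mm is contact), and the seat is on the pin within 2 mm. The spool has not moved and the arm is clear, so I hand in.

```bash
python3 -c "
from workcell import ctrl
print(ctrl.close_job())"
```

```text
the job is handed in; nothing more can be done
None
```

The job is handed in: the carrier lies flat with its notch on the pin and its long side against the green post, and the spool stands where it was; `close_job` returned no verdict, so this rests on my last camera check.

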